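# Find the high side of an agate blank in the V-blocks

### The arm

A 6-joint arm with a two-finger parallel gripper is mounted at the origin on the work surface. World frame = base frame: x ahead of the robot, y to its left, z up, the work surface at z = 0. Lengths are in m, angles in rad, forces in N, time in s.
With the tool pointing down it reaches from about 0.4 to 0.825 m from the base axis. Payload 7 kg.
Tool frame: the origin (TCP) lies at the very end of the fingers, on their centre line; the grasp point (between the pads) lies 19 mm behind it (tcp_to_grasp is the distance from the TCP to the grasp point, in m); x points along the fingers, z is the direction in which the jaws open and shut, and the axes are right-handed (so a half turn about x gives the same grasp; the last joint's range is limited). The gripper opens to 88 mm and grips with 3 to 60 N. Pads are 19 mm wide; open, the fingers measure 130 mm over their backs; the gripper's body (78 mm by 193 mm) begins 47 mm behind the grasp point.
Start: joints at [1.602, 0.359, 0.012, 0, -1.224, -0.288], TCP at [0.171, 0.653, 0.203] pointing down, gripper open.
Joint ranges: [-3.07, 3.07], [-1.43, 2.12], [-1.02, 1.25], [-3.03, 1.67], [-3.05, -0], [-3.03, 3.03]. Speed limits (rad/s): [2.39, 2.39, 3.01, 3.14, 3.14, 3.14].

### API

Orientations are given as [roll, pitch, yaw] about the fixed x, y, z axes, in that order (R = Rz(yaw) Ry(pitch) Rx(roll)).
In Python, from station import get_state, grab_frame, job_done, tcp_to_grasp gives the robot as it stands. The module is installed in compiled form; this text tells all that it offers.
- The arm moves only by the shell command python3 -m crank 'ROWS' [FORCE]. ROWS is JSON, a list of rows, each a list of 7 numbers: the shift along the tool's x, y, z in m, then the turn, a rotation vector about the tool's x, y, z in rad, then the opening, from 0 (shut) to 1 (fully open). In form: [[x, y, z, wx, wy, wz, fingers], ...]. A call has 1 to 10 rows; each row is the pose to reach, as a shift and turn from the pose commanded when the call began, along the tool's axes at that moment; what a row does not reach only later rows make up. A row lasts 1/8 s, in which the tool goes at most 62.5 mm and 10.7 degrees, less where a joint would pass 70% of its speed; a pose out of reach is approached as far as the arm can. A call with a gripper value outside its range is refused whole. The fingers move at their own pace and stop on an object; FORCE is the grip in N (left out, the last holds). Time passes only in rows, so rows that repeat a pose let the fingers close. It gives the time, the measured TCP pose, the force and the opening at its end, in the units of the state.
- get_state(): the state, without advancing time (a new reading comes with each control period).
- grab_frame(name): name is "scene" or "top" or "wrist"; returns a dict with "pixels" (384x512x3 uint8, red, green, blue), "vfov" (degrees; the focal length in pixels is half the picture's height over the tangent of half this angle, whatever the lens; pixels are square), "cx", "cy" (the principal point, pixels), "extrinsics" (4x4, takes a point from world to camera coordinates). Camera axes: x right, y up, looking along -z (the intrinsics and any distortion apply to the point x, -y, -z); pixel columns grow to the right and rows downward; lengths in m; the calibration is good to about 2 mm. A picture is of the moment at which its call begins. There is no depth.
- job_done(): hands the job in, once; it reports no verdict.
The state is a dict: "t": time; "q": joint angles; "qd": joint speeds; "joint_efforts": joint torques, N m; "eef_pos": TCP position; "ee_rot": TCP orientation; "force": force on the tool from outside, world axes, zero at the start; "moment": the same for the moment, N m; "width": finger opening in m.
Only numpy, scipy, OpenCV 4.12 (cv2) and the standard library are available. Lean on these libraries where they do the work, as an engineer would, in place of code of your own. Each camera call takes 0.05 s, during which the arm holds its last target.

### The job

Gently lower the dial indicator (black handle) until its plunger rests on the agate blank and is pushed in about 3 mm. Then turn the arbor in its V-blocks (ball lever) until the blank's highest side is under the plunger, where the dial reads most, without lifting the arbor or forcing anything. Leave it there with the indicator still resting on the stone, and leave the other things on the counter alone.

Things in the scene. Friction and masses are not known exactly. Their poses are not given: they have to be found in the camera images.
- stand: Fixed runout stand: grey base 130 x 300 x 15 mm, two dark steel 90-degree V-blocks (20 mm thick, at y = -55 and +55 mm), a 24 mm steel column at y = -125 mm, top 230 mm up. Origin: centre of its underside, on the counter. y runs along the arbor, column end to lever end; x across it, away from the robot (yaw within 0.3 rad). The arbor's axis lies at x = 0, 70 mm up.
- arbor: Loose steel arbor, 24 mm thick, 205 mm long, about 1 kg with its stone, lying in the V-blocks by its own weight. Origin on its axis, under the plunger; y is its axle; at the start its frame is parallel to the stand's. Turning forward (positive about y) carries the lever over the top, away from the robot. Friction keeps it as left; a few N at the ball turn it; it can be lifted out.
- blank_mid (a point): Point on the axle inside the egg-shaped brown agate blank (24 mm thick) cemented fast to the arbor's middle. Its rim is 24 mm from the axle on the low side, about 28 mm at 90 degrees, and rises smoothly to 36 mm at one rounded high side. At the start that side lies 0.5 to 1.6 rad (differs, not told) from the top, on the robot's side: a forward turn of that much brings it to the top.
- ball (a point): Centre of the 18 mm black ball on the arbor's lever (8 mm steel rod), 90 mm from the axle and 105 mm along arbor +y, outside the V-blocks. At the start the lever leans 0.8 rad from upright towards the robot (-x of the stand). It swings in the plane across the arbor, with free room above and beside the ball; jaws can straddle or pinch it.
- handle (a point): Grip point in the upright black handle on the indicator bracket: a block 16 mm across (stand x) and 30 mm along stand y, reaching from 36 mm below this point to 16 mm above it. It lies at stand x = 0, y = -62 mm, 245 mm above the counter when the bracket is fully up. Take it from above, jaws closing along the stand's x.
- bracket (a joint): Height of the indicator bracket on its column, in m: 0 = fully up, grows as it goes DOWN, to 0.060. It slides with about 10 N of friction (weighs 0.4 kg), and stays where it is left. It starts at 0 to 0.010.
- plunger: The indicator's steel plunger, 6 mm thick with an 8 mm ball tip, hanging from the dial above the blank at stand x = 0, y = 0. Origin: lowest point of the ball tip, 130 mm above the counter when bracket and plunger are at rest at 0. It springs upward into the dial by up to 18 mm; the spring takes 1.5 N at the first touch and 0.25 N more for each mm, and past 18 mm it is solid.
- needle (a joint): Dial reading in rad: 0 with the plunger hanging free, 0.314 rad for each mm that the plunger is pushed in (20 marks round the dial, one per mm; 58 mm dial, face tilted up and away from the robot; the needle turns clockwise as seen on the face).
- disc: Bystander: black rubber-backed disc, 100 mm across, 9 mm thick; origin under its centre.
- slab: Bystander: polished agate slab about 100 x 78 x 8 mm; origin under its centre.
- gauge: Bystander: steel angle gauge, about 100 mm long and 12 mm high; origin under its middle.
- burnisher: Bystander: walnut-handled burnisher 110 mm long, 24 mm thick, lying; origin under its middle.
- tin: Bystander: brass-coloured tin, 60 mm across and 45 mm high; origin under its centre.

How it is judged:
On the way, in this order (a step that is already met when the one before it is completed fails the run):
1. the plunger rests on the blank, pushed in 1.2 to 5 mm, the arbor seated (contact force between plunger and arbor above 0.5 N and value of joint needle between 0.377 and 1.57 rad and z of arbor in the frame of stand between 0.067 and 0.0725 m and angle between the y axis of arbor and the y axis of stand, either way round below 0.03 rad), for 0.3 s.
2. the blank's high side is brought under the plunger, the arbor seated (contact force between plunger and arbor above 0.5 N and z of plunger in the frame of stand above 0.1047 m and z of arbor in the frame of stand between 0.067 and 0.0725 m and angle between the y axis of arbor and the y axis of stand, either way round below 0.03 rad), for 0.2 s.
At the end, for the whole second after the job is handed in: Plunger resting on the blank (over 0.5 N, not solid), its tip at least 104.7 mm above the counter (about 105.3 mm at the very top), so the high side is within about 12 degrees of the top; arbor at rest and seated in both V-blocks (axis 67 to 72.5 mm up, within 0.03 rad of stand y) (all of step 2 and value of joint needle below 5.4 rad and linear speed of arbor below 0.01 m/s and angular speed of arbor below 0.05 rad/s); the robot touches nothing.
It fails at once if the plunger is forced onto the stone with over 10 N (contact force between plunger and arbor above 10 N).
It fails at once if the arbor is pushed or pulled with over 20 N (contact force between the fingers and arbor above 20 N).
It fails at once if the arbor is lifted out of its V-blocks (z of arbor in the frame of stand above 0.076 m).
It fails at once if another thing on the counter is moved by over 30 mm (distance of any of disc, slab, gauge, burnisher, tin from where it was at the start of the episode above 0.03 m).
It also fails if it takes over 72 s, if anything falls off the work surface, if the arm or the gripper's body presses on something with over 40 N, if the wrist force passes 120 N, or if a joint passes its speed limit or range.

## Working session

There is one attempt and no reset: what is moved stays moved. The work goes in short steps, Python scripts to look and compute and a shell command to move; the robot and the scene stay as the last step left them, time stands still between calls to the robot, and variables do not carry over. Pictures are saved under pics/ and viewed, and the job is handed in when it is done.

```bash
mkdir -p pics
python3 - <<'E'
from station import *
import cv2,numpy as np
s=get_state();print({k:np.round(v,3).tolist() for k,v in s.items()},tcp_to_grasp)
for n in["scene","top","wrist"]:
    f=grab_frame(n);cv2.imwrite(f"pics/{n}0.png",cv2.cvtColor(f["pixels"],cv2.COLOR_RGB2BGR));print(n,f["vfov"],f["cx"],f["cy"],np.round(f["extrinsics"],4).tolist(),[k for k in f])
E
```

```text
{'t': 0.0, 'q': [1.602, 0.359, 0.011, -0.0, -1.224, -0.288], 'qd': [-0.0, -0.002, -0.001, -0.001, -0.001, -0.001], 'joint_efforts': [-0.001, -58.272, 29.305, 6.997, 0.007, -0.0], 'eef_pos': [0.171, 0.652, 0.202], 'ee_rot': [0.089, 1.569, -1.739], 'force': [-0.094, 0.479, 0.274], 'moment': [0.011, 0.004, -0.041], 'width': 0.088} 0.0188
scene 57.28496257606067 256.7921060622386 197.51210930214472 [[0.6593, 0.7517, -0.0171, -0.3174], [-0.4256, 0.3919, 0.8156, 0.0739], [0.6198, -0.5305, 0.5783, -1.4094], [0.0, 0.0, 0.0, 1.0]] ['pixels', 'vfov', 'cx', 'cy', 'extrinsics']
top 57.00588091384964 255.74878460024266 186.57051569836904 [[-0.0139, -0.9997, -0.0225, 0.0291], [0.9956, -0.0159, 0.0922, -0.5326], [-0.0925, -0.0211, 0.9955, -1.1444], [0.0, 0.0, 0.0, 1.0]] ['pixels', 'vfov', 'cx', 'cy', 'extrinsics']
wrist 59.26043205969347 254.16704221073817 197.8660053605138 [[-0.2536, -0.9673, 0.0013, 0.6743], [0.9277, -0.2436, -0.2828, 0.035], [0.2739, -0.0705, 0.9592, -0.3911], [0.0, 0.0, 0.0, 1.0]] ['pixels', 'vfov', 'cx', 'cy', 'extrinsics']
```

View pics/scene0.png

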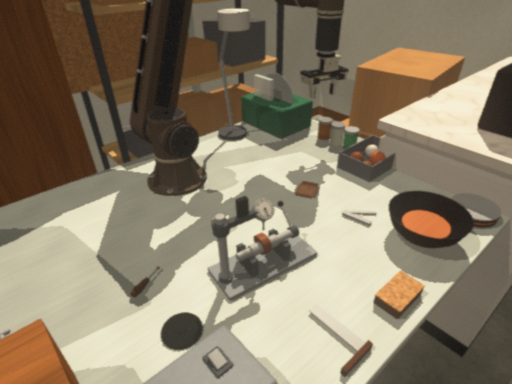

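View pics/top0.png

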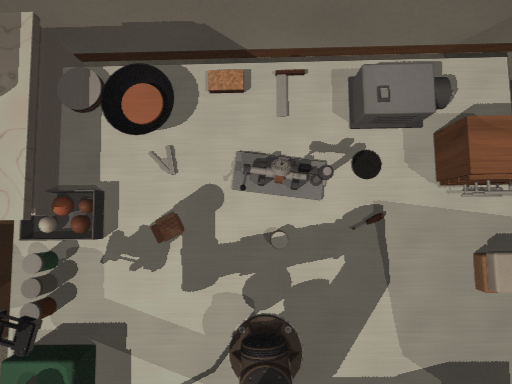

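View pics/wrist0.png

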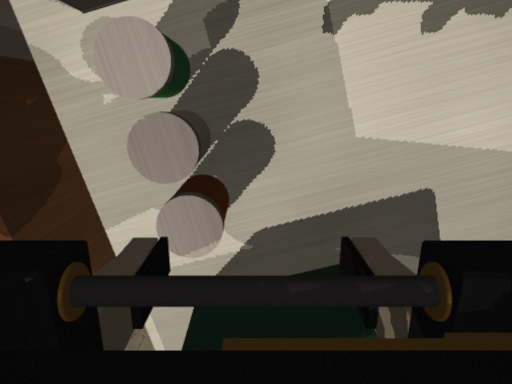

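The top view shows the stand around (280,175), the handle near (283,160), the ball near (243,187), the disc at (366,164), the tin at (279,239) and the burnisher at (370,219). I'll enlarge crops.

Run:
```python
import cv2
a=cv2.imread("pics/top0.png")[140:210,220:345];cv2.imwrite("pics/top0c.png",cv2.resize(a,None,fx=6,fy=6,interpolation=cv2.INTER_CUBIC))
a=cv2.imread("pics/scene0.png")[185:300,200:325];cv2.imwrite("pics/scene0c.png",cv2.resize(a,None,fx=5,fy=5,interpolation=cv2.INTER_CUBIC))
```

```text
(no output)
```

View pics/top0c.png

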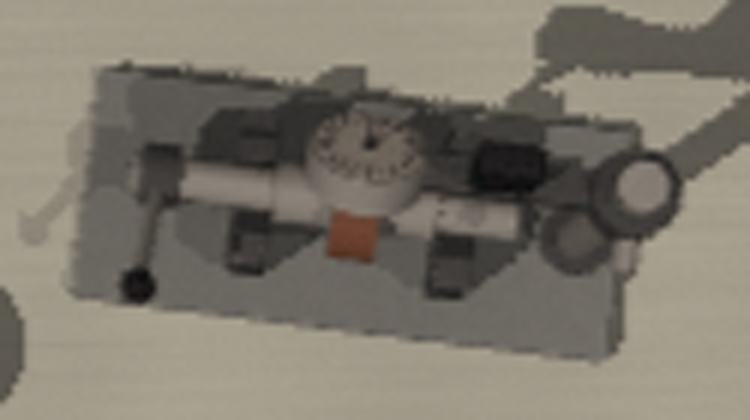

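View pics/scene0c.png

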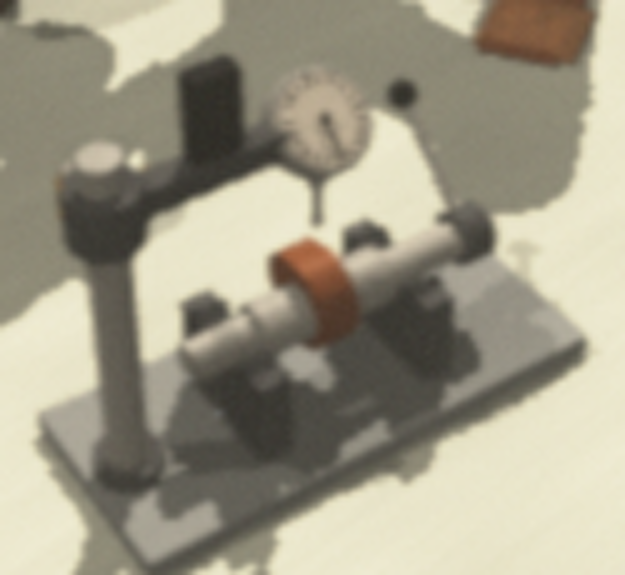

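```bash
cat > h.py <<'E'
import numpy as np,cv2
from station import *
from scipy.optimize import least_squares
from scipy.spatial.transform import Rotation as Ro
def proj(f,P):
    P=np.atleast_2d(P);E=f["extrinsics"];c=P@E[:3,:3].T+E[:3,3]
    F=192/np.tan(np.radians(f["vfov"])/2)
    return np.c_[f["cx"]+F*c[:,0]/-c[:,2], f["cy"]-F*c[:,1]/-c[:,2]]
def grab(name,out=None,box=None,s=1):
    f=grab_frame(name)
    if out:
        a=cv2.cvtColor(f["pixels"],cv2.COLOR_RGB2BGR)
        if box: a=a[box[1]:box[3],box[0]:box[2]]
        cv2.imwrite("pics/"+out,cv2.resize(a,None,fx=s,fy=s,interpolation=cv2.INTER_CUBIC))
    return f
def w(p,P):
    P=np.atleast_2d(P);c,s=np.cos(p[2]),np.sin(p[2])
    return np.c_[p[0]+c*P[:,0]-s*P[:,1],p[1]+s*P[:,0]+c*P[:,1],P[:,2]]
E
cat > fit.py <<'E'
from h import *
T=np.array([[327.5,171.2],[243.2,187.5],[236.7,151.3],[232,189.2],[320.5,198.7],[326.7,160.8]])
TP=np.array([[0,-.125,.23],[-.0646,.105,.1327],[.065,.15,.015],[-.065,.15,.015],[-.065,-.15,.015],[.065,-.15,.015]])
S=np.array([[220,216.4],[280.4,203.8],[208.4,268.5],[316.6,252.8],[242,198.6]])
SP=np.array([[0,-.125,.23],[-.0646,.105,.1327],[-.065,-.15,.015],[.065,.15,.015],[0,-.062,.261]])
ft,fs=grab_frame("top"),grab_frame("scene")
def r(p):
    Q=SP.copy();Q[4,2]-=p[3]
    return np.r_[(proj(ft,w(p,TP))-T).ravel(),(proj(fs,w(p,Q))-S).ravel()]
o=least_squares(r,[.6,0,0,0.005],loss="soft_l1");p=o.x;print(p);print(np.round(r(p).reshape(-1,2),1))
print("ball",w(p,TP[1]),"handle",w(p,[0,-.062,.245-p[3]]))
def ray(f,u,z):
    g=lambda q:(proj(f,[q[0],q[1],z])-u).ravel()
    return least_squares(g,[.5,0]).x
print("tin",ray(ft,[279,239],.045),"disc",ray(ft,[366,164],.009),"burn",ray(ft,[370,219],.012),"slab",ray(ft,[168,228],.008),"gauge",ray(ft,[165,158],.01))
s=get_state();print(Ro.from_euler("xyz",s["ee_rot"]).as_matrix().round(3).tolist(),s["eef_pos"])
E
python3 fit.py
```

```text
[ 0.57262059 -0.05509011 -0.13033553  0.00430026]
[[-0.1 -1.3]
 [-0.3 -0.5]
 [-0.4 -0.7]
 [-0.4 -0.4]
 [ 0.9  0.4]
 [-1.4 -0.3]
 [-0.6  0.2]
 [-0.7 -0.3]
 [-1.9 -0.8]
 [ 0.8 -1.2]
 [-0.6  0. ]]
ball [[0.52221503 0.05741518 0.1327    ]] handle [[ 0.56456265 -0.11656424  0.24069974]]
tin [ 0.3613398  -0.05134487] disc [ 0.60442149 -0.3487728 ] burn [ 0.42093352 -0.35320722] slab [0.40034112 0.3163941 ] gauge [0.6366495  0.32824576]
[[-0.0, 0.967, -0.254], [-0.001, -0.254, -0.967], [-1.0, 0.0, 0.001]] [0.17139223 0.65264524 0.20271438]
```

```bash
python3 -m crank '[[-0.05,0,0,0,0,0,1],[-0.1,0.023,0.026,0.1,0,0,1],[-0.1,0.0575,0.0644,0.25,0,0,1],[-0.1,0.095,0.106,0.4,0,0,1],[-0.1,0.132,0.148,0.55,0,0,1],[-0.1,0.170,0.190,0.7,0,0,1],[-0.1,0.207,0.232,0.85,0,0,1],[-0.1,0.244,0.274,1.0,0,0,1],[-0.1,0.282,0.316,1.15,0,0,1],[-0.1,0.316,0.354,1.3,0,0,1]]'
cat > st.py <<'E'
from h import *
s=get_state();R=Ro.from_euler("xyz",s["ee_rot"]).as_matrix()
p=np.array([0.5726,-0.0551,-0.1303])
print("t",s["t"],"pos",s["eef_pos"].round(4) if hasattr(s["eef_pos"],"round") else s["eef_pos"],"w",round(s["width"],4),"F",np.round(s["force"],2),"M",np.round(s["moment"],2));print("R",R.round(3).tolist(),"q",np.round(s["q"],2))
import sys
if len(sys.argv)>3:
    t=np.array([float(a) for a in sys.argv[1:4]]);t=w(p,t)[0];print("world",t.round(4),"shift",(R.T@(t-s["eef_pos"])).round(4))
    c,n=np.cos(p[2]),np.sin(p[2]);
    for sg in(1,-1):
        zt=sg*np.array([c,n,0]);xt=np.array([0,0,-1.]);Rt=np.c_[xt,np.cross(zt,xt),zt];print("turn",Ro.from_matrix(R.T@Rt).as_rotvec().round(3))
E
python3 st.py 0 -.062 .30
```

```text
t: 1.5
eef_pos: [0.3876, 0.2283, 0.3035]
ee_rot: [-2.201, 1.57, 0.95]
force: [0.4, 0.7, 0.4]
width: 0.0875
t 1.5 pos [0.3876 0.2283 0.3035] w 0.0875 F [0.36 0.72 0.44] M [ 0.18 -0.19 -0.04]
R [[0.001, 0.009, -1.0], [0.001, -1.0, -0.009], [-1.0, -0.001, -0.001]] q [ 0.97 -0.08 -0.28  0.   -1.37 -0.96]
world [ 0.5645 -0.1166  0.3   ] shift [ 0.0033  0.3465 -0.1738]
turn [-3.002e+00 -1.000e-03 -1.000e-03]
turn [ 0.139 -0.     0.001]
```

```bash
python3 -m crank '[[0,0.04,-0.02,0.03,0,0,1],[0,0.09,-0.045,0.06,0,0,1],[0,0.14,-0.07,0.1,0,0,1],[0,0.19,-0.095,0.139,0,0,1],[0,0.24,-0.12,0.139,0,0,1],[0,0.29,-0.145,0.139,0,0,1],[0,0.33,-0.165,0.139,0,0,1],[0.003,0.3465,-0.174,0.139,0,0,1],[0.003,0.3465,-0.174,0.139,0,0,1]]'
python3 st.py 0 -.062 .30
python3 - <<'E'
from h import *
grab("wrist","w1.png");grab("top","t1.png",(200,120,360,230),4);grab("scene","s1.png",(190,150,340,310),4)
E
```

```text
t: 2.62
eef_pos: [0.5659, -0.1146, 0.2992]
ee_rot: [0.108, 1.569, 3.122]
force: [-0.9, 0.8, 1.1]
width: 0.0878
t 2.625 pos [ 0.5659 -0.1146  0.2992] w 0.0878 F [-0.87  0.84  1.07] M [ 0.2  -0.02 -0.02]
R [[-0.002, -0.127, -0.992], [0.0, -0.992, 0.127], [-1.0, 0.0, 0.002]] q [ 0.14  0.15 -0.05 -0.   -1.37 -0.27]
world [ 0.5645 -0.1166  0.3   ] shift [-0.0008  0.0021  0.0011]
turn [-3.138e+00  0.000e+00  3.000e-03]
turn [ 0.003  0.002 -0.   ]
```

View pics/w1.png

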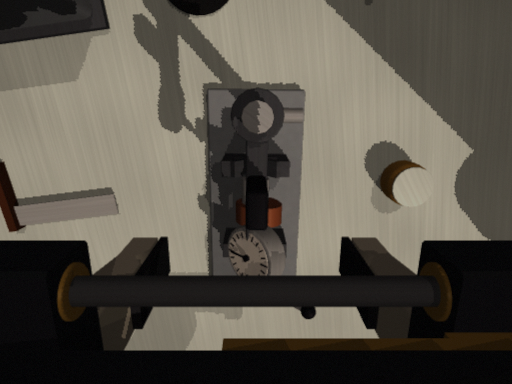

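View pics/s1.png

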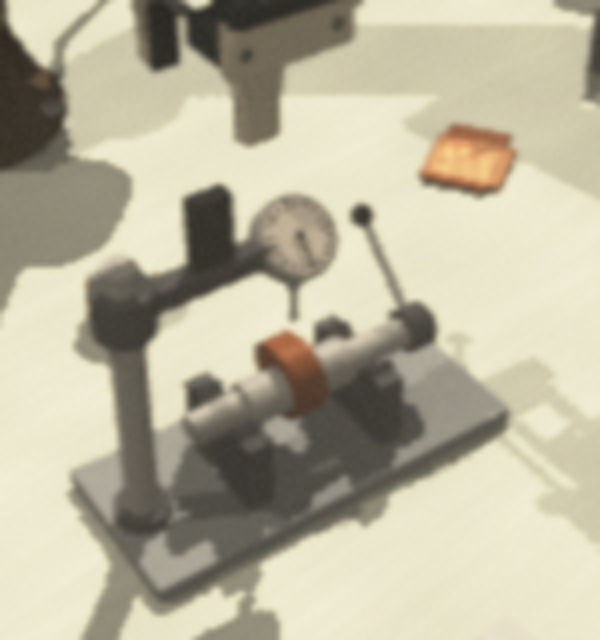

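Run:
```python
from h import *
p=np.array([0.5726,-0.0551,-0.1303])
fs=grab_frame("scene");fw=grab_frame("wrist")
s=get_state();t=s["eef_pos"];R=Ro.from_euler("xyz",s["ee_rot"]).as_matrix()
print("tcp",proj(fs,t),proj(fw,t),"fingers",proj(fs,[t+R[:,2]*.044,t-R[:,2]*.044]))
for z in(.2567,.261):
  H=w(p,[[a,b,z] for a in(-.008,.008) for b in(-.077,-.047)]);print(proj(fs,H).round(1).tolist(),proj(fw,H).round(1).tolist())
print("ball",proj(fw,w(p,[-.0646,.105,.1327])),"coltop",proj(fw,w(p,[0,-.125,.23])))
grab("wrist","w1c.png",(195,75,325,325),3) if 0 else None
a=cv2.cvtColor(fw["pixels"],cv2.COLOR_RGB2BGR)[80:280,190:330];cv2.imwrite("pics/w1c.png",cv2.resize(a,None,fx=3,fy=3,interpolation=cv2.INTER_CUBIC))
```

```text
tcp [[242.16464385 182.98136776]] [[254.35640995 235.85212268]] fingers [[232.51706331 174.98733821]
 [252.53942828 191.57796179]]
[[234.4, 199.1], [244.9, 195.0], [237.8, 202.3], [248.4, 198.1]] [[267.3, 185.6], [266.6, 226.3], [244.1, 185.4], [244.2, 226.1]]
[[234.3, 197.7], [244.8, 193.6], [237.7, 200.9], [248.4, 196.7]] [[267.5, 187.2], [266.8, 228.5], [243.9, 187.0], [244.0, 228.4]]
ball [[308.20365631 307.67854595]] coltop [[256.15730741 112.18074971]]
```

View pics/w1c.png

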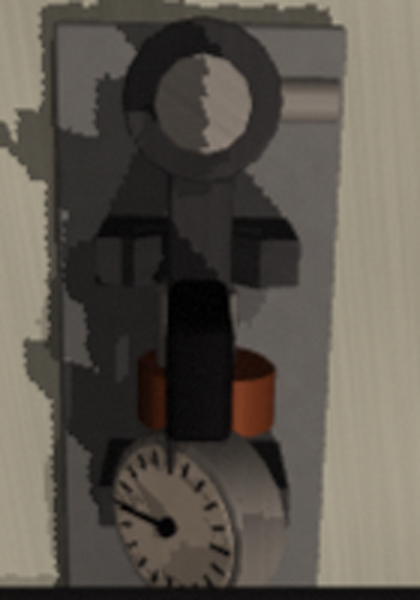

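Prediction and picture agree: the handle top centre is at about (256,208) in the wrist view. I'll go down and grip it.

```bash
python3 -m crank '[[0.02,0.002,0.001,0.003,0.002,0,1],[0.04,0.002,0.001,0.003,0.002,0,1],[0.06,0.002,0.001,0.003,0.002,0,1],[0.078,0.002,0.001,0.003,0.002,0,1],[0.078,0.002,0.001,0.003,0.002,0,0.5],[0.078,0.002,0.001,0.003,0.002,0,0.2],[0.078,0.002,0.001,0.003,0.002,0,0],[0.078,0.002,0.001,0.003,0.002,0,0],[0.078,0.002,0.001,0.003,0.002,0,0],[0.078,0.002,0.001,0.003,0.002,0,0]]' 30
python3 st.py 0 -.062 .22
python3 - <<'E'
from h import *
grab("wrist","w2.png")
E
```

```text
t: 4.12
eef_pos: [0.5648, -0.1157, 0.2222]
ee_rot: [-3.132, 1.569, -0.118]
force: [0.0, -0.4, 0.4]
width: 0.0333
t 4.125 pos [ 0.5648 -0.1157  0.2222] w 0.0333 F [ 0.   -0.45  0.38] M [ 0.08 -0.08 -0.  ]
R [[0.002, -0.128, -0.992], [-0.0, -0.992, 0.128], [-1.0, -0.0, -0.002]] q [ 0.14  0.18 -0.18  0.   -1.2  -0.27]
world [ 0.5645 -0.1166  0.22  ] shift [0.0022 0.0009 0.0001]
turn [-3.139e+00 -0.000e+00 -3.000e-03]
turn [ 0.002 -0.002  0.   ]
```

View pics/w2.png

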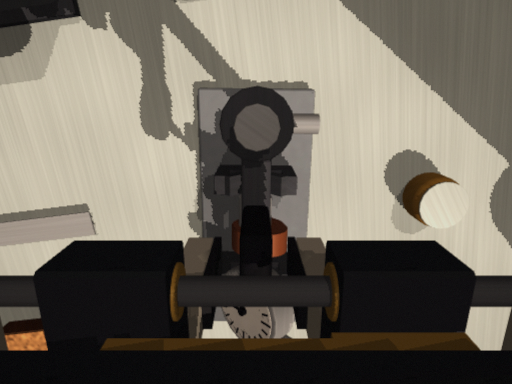

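The jaws straddle the handle and are still closing at 33 mm. I'll let them finish.

```bash
python3 -m crank '[[0,0,0,0,0,0,0],[0,0,0,0,0,0,0],[0,0,0,0,0,0,0],[0,0,0,0,0,0,0]]' 30
python3 st.py 0 -.062 .2
```

```text
t: 4.68
eef_pos: [0.5643, -0.1157, 0.222]
ee_rot: [3.102, 1.57, -0.168]
force: [-3.9, 1.1, 2.4]
width: 0.0156
t 4.675 pos [ 0.5643 -0.1157  0.222 ] w 0.0156 F [-3.95  1.12  2.42] M [ 0.4   1.18 -0.16]
R [[0.001, -0.128, -0.992], [-0.0, -0.992, 0.128], [-1.0, 0.0, -0.001]] q [ 0.14  0.18 -0.18  0.   -1.2  -0.27]
world [ 0.5645 -0.1166  0.2   ] shift [ 0.022   0.0009 -0.0003]
turn [-3.139e+00  0.000e+00 -2.000e-03]
turn [ 0.002 -0.001 -0.   ]
```

```bash
python3 -m crank '[[0.003,0,0,0,0,0,0],[0.006,0,0,0,0,0,0],[0.009,0,0,0,0,0,0],[0.012,0,0,0,0,0,0],[0.015,0,0,0,0,0,0],[0.018,0,0,0,0,0,0],[0.018,0,0,0,0,0,0]]' 30
python3 st.py
python3 - <<'E'
from h import *
grab("wrist","w3.png",(180,170,330,350),4);grab("scene","s3.png",(200,185,320,295),6)
E
```

```text
t: 5.55
eef_pos: [0.5643, -0.1157, 0.2043]
ee_rot: [3.088, 1.569, -0.182]
force: [-5.1, 2.5, 2.9]
width: 0.016
t 5.55 pos [ 0.5643 -0.1157  0.2043] w 0.016 F [-5.14  2.5   2.86] M [ 0.65  1.78 -0.17]
R [[0.001, -0.128, -0.992], [-0.0, -0.992, 0.128], [-1.0, 0.0, -0.001]] q [ 0.14  0.2  -0.21  0.   -1.16 -0.27]
```

View pics/w3.png

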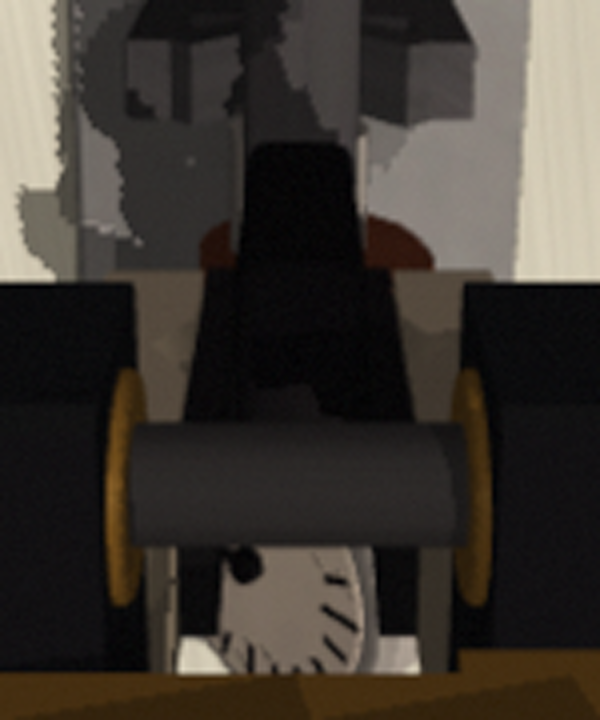

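View pics/s3.png

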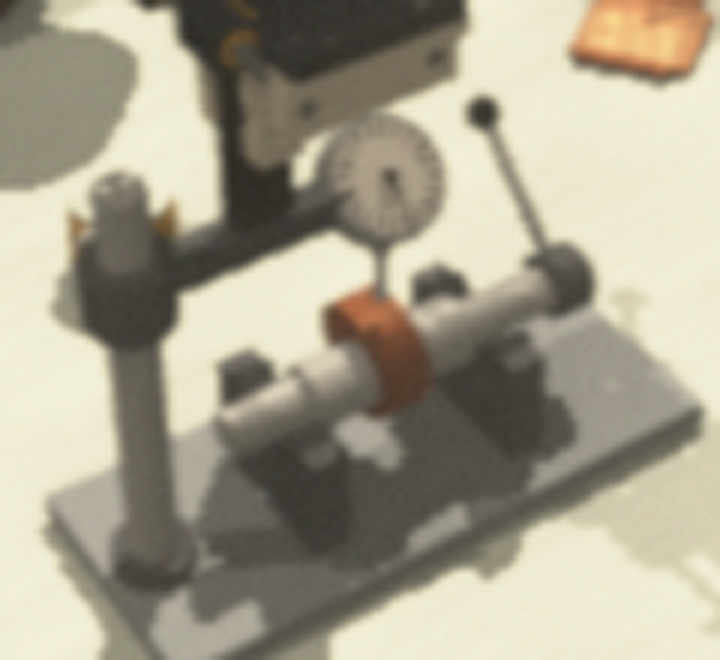

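Run:
```python
from h import *
p=np.array([0.5726,-0.0551,-0.1303])
fs=grab_frame("scene")
for z in(.1,.102,.104,.106,.108,.11): print(z,((proj(fs,w(p,[0,0,z]))-[200,185])*6).round(0))
```

```text
0.1 [[378. 315.]]
0.102 [[378. 311.]]
0.104 [[378. 308.]]
0.106 [[378. 305.]]
0.108 [[378. 301.]]
0.11 [[378. 298.]]
```

```bash
python3 -m crank '[[0.001,0,0,0,0,0,0],[0.002,0,0,0,0,0,0],[0.003,0,0,0,0,0,0],[0.003,0,0,0,0,0,0]]' 30
python3 st.py
python3 - <<'E'
from h import *
grab("scene","s4.png",(245,195,285,245),12)
E
```

```text
t: 6.2
eef_pos: [0.5643, -0.1157, 0.2014]
ee_rot: [3.074, 1.569, -0.195]
force: [-5.8, 2.2, 5.4]
width: 0.0154
t 6.2 pos [ 0.5643 -0.1157  0.2014] w 0.0154 F [-5.8   2.21  5.43] M [ 0.75  2.07 -0.12]
R [[0.001, -0.128, -0.992], [-0.0, -0.992, 0.128], [-1.0, 0.0, -0.001]] q [ 0.14  0.2  -0.22  0.   -1.16 -0.27]
```

View pics/s4.png

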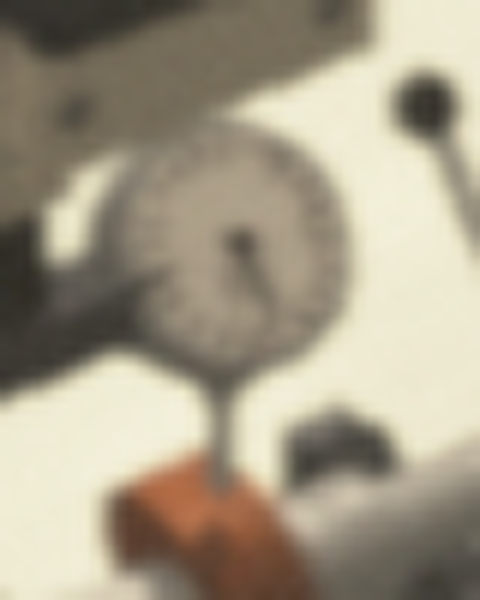

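Needle still on its free direction (tip at (270,305) in the crop); not touching yet.

```bash
python3 -m crank '[[0.001,0,0,0,0,0,0],[0.002,0,0,0,0,0,0],[0.003,0,0,0,0,0,0],[0.003,0,0,0,0,0,0]]' 30
python3 st.py
python3 - <<'E'
from h import *
grab("scene","s5.png",(245,195,285,245),12)
E
```

```text
t: 6.75
eef_pos: [0.5643, -0.1157, 0.1984]
ee_rot: [3.077, 1.569, -0.193]
force: [-5.8, 2.7, 5.5]
width: 0.0158
t 6.75 pos [ 0.5643 -0.1157  0.1984] w 0.0158 F [-5.81  2.72  5.55] M [ 0.81  2.07 -0.19]
R [[0.001, -0.128, -0.992], [-0.0, -0.992, 0.128], [-1.0, 0.0, -0.001]] q [ 0.14  0.2  -0.22  0.   -1.15 -0.27]
```

View pics/s5.png

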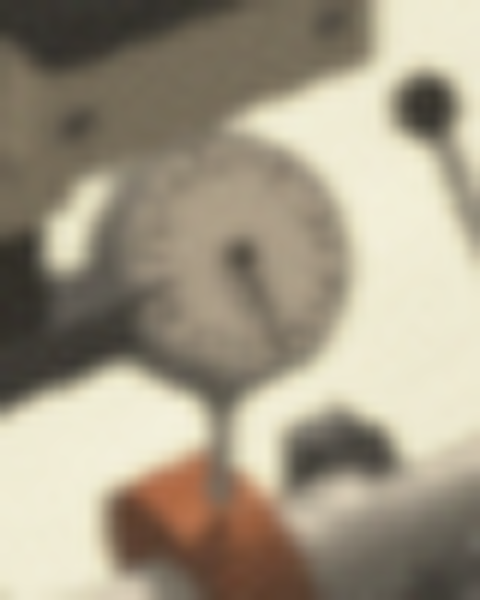

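```bash
python3 -m crank '[[0.001,0,0,0,0,0,0],[0.002,0,0,0,0,0,0],[0.003,0,0,0,0,0,0],[0.003,0,0,0,0,0,0]]' 30
python3 st.py
python3 - <<'E'
from h import *
grab("scene","s6.png",(245,195,285,245),12)
E
```

```text
t: 7.3
eef_pos: [0.5643, -0.1157, 0.1956]
ee_rot: [3.034, 1.569, -0.236]
force: [-6.4, 1.8, 5.8]
width: 0.0155
t 7.3 pos [ 0.5643 -0.1157  0.1956] w 0.0155 F [-6.36  1.8   5.77] M [ 0.89  2.3  -0.16]
R [[0.001, -0.128, -0.992], [-0.0, -0.992, 0.128], [-1.0, 0.0, -0.001]] q [ 0.14  0.2  -0.22  0.   -1.14 -0.27]
```

View pics/s6.png

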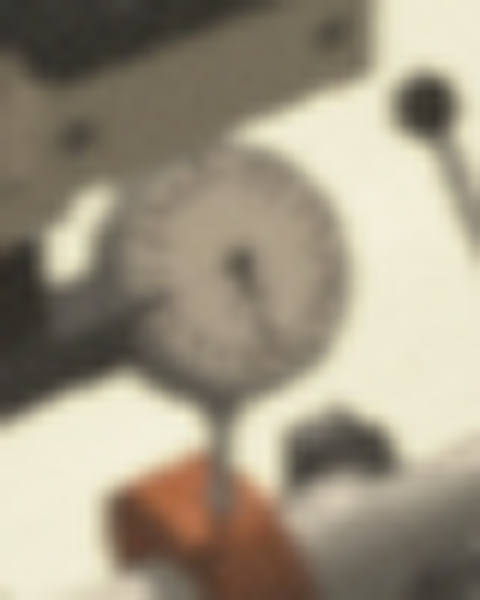

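```bash
python3 -m crank '[[0.001,0,0,0,0,0,0],[0.002,0,0,0,0,0,0],[0.002,0,0,0,0,0,0]]' 30
python3 st.py
python3 - <<'E'
from h import *
grab("scene","s7.png",(245,195,285,245),12)
E
```

```text
t: 7.72
eef_pos: [0.5643, -0.1157, 0.1938]
ee_rot: [3.059, 1.569, -0.21]
force: [-7.1, 2.8, 7.1]
width: 0.0158
t 7.725 pos [ 0.5643 -0.1157  0.1938] w 0.0158 F [-7.09  2.81  7.1 ] M [ 1.03  2.44 -0.18]
R [[0.002, -0.128, -0.992], [-0.0, -0.992, 0.128], [-1.0, 0.0, -0.002]] q [ 0.14  0.2  -0.23  0.   -1.14 -0.27]
```

View pics/s7.png

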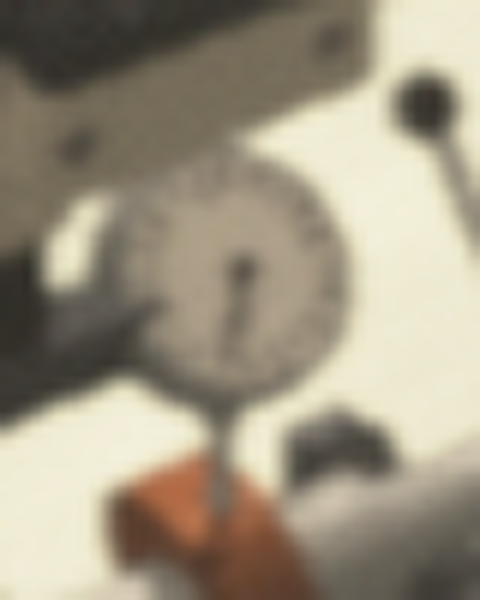

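The needle has turned about 34°, i.e. about 1.9 mm in. I'll add 1.3 mm.

```bash
python3 -m crank '[[0.0007,0,0,0,0,0,0],[0.0013,0,0,0,0,0,0],[0.0013,0,0,0,0,0,0],[0.0013,0,0,0,0,0,0]]' 30
python3 st.py
python3 - <<'E'
from h import *
grab("scene","s8.png",(245,195,285,245),12)
E
```

```text
t: 8.28
eef_pos: [0.5643, -0.1157, 0.1926]
ee_rot: [3.074, 1.569, -0.196]
force: [-7.6, 2.5, 9.0]
width: 0.0158
t 8.275 pos [ 0.5643 -0.1157  0.1926] w 0.0158 F [-7.65  2.46  9.01] M [ 1.03  2.55 -0.16]
R [[0.002, -0.128, -0.992], [-0.0, -0.992, 0.128], [-1.0, 0.0, -0.002]] q [ 0.14  0.2  -0.23  0.   -1.14 -0.27]
```

View pics/s8.png

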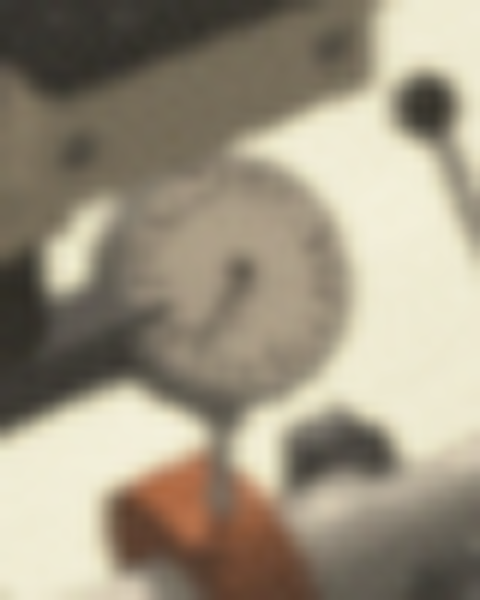

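Needle about 53° from free, i.e. about 2.9 mm in. I'll release and rise.

```bash
python3 -m crank '[[0,0,0,0,0,0,0.3],[0,0,0,0,0,0,0.5],[0,0,0,0,0,0,0.5],[-0.02,0,0,0,0,0,0.5],[-0.05,0,0,0,0,0,0.5],[-0.08,0,0,0,0,0,0.5],[-0.11,0,0,0,0,0,0.5],[-0.11,0,0,0,0,0,0.5]]' 10
python3 st.py -.0646 .105 .16
python3 - <<'E'
from h import *
grab("scene","s9.png",(245,195,285,245),12)
grab("wrist","w9.png")
E
```

```text
t: 9.32
eef_pos: [0.566, -0.1159, 0.3045]
ee_rot: [-3.082, 1.564, -0.068]
force: [-0.6, -0.4, -0.3]
width: 0.0433
t 9.325 pos [ 0.566  -0.1159  0.3045] w 0.0433 F [-0.61 -0.4  -0.31] M [ 0.1  -0.04  0.01]
R [[0.007, -0.127, -0.992], [-0.0, -0.992, 0.127], [-1.0, -0.0, -0.007]] q [ 0.14  0.15 -0.05  0.   -1.37 -0.27]
world [0.5222 0.0574 0.16  ] shift [ 0.1441 -0.1662  0.0666]
turn [-3.139e+00 -1.000e-03 -1.100e-02]
turn [ 0.002 -0.007  0.   ]
```

View pics/s9.png

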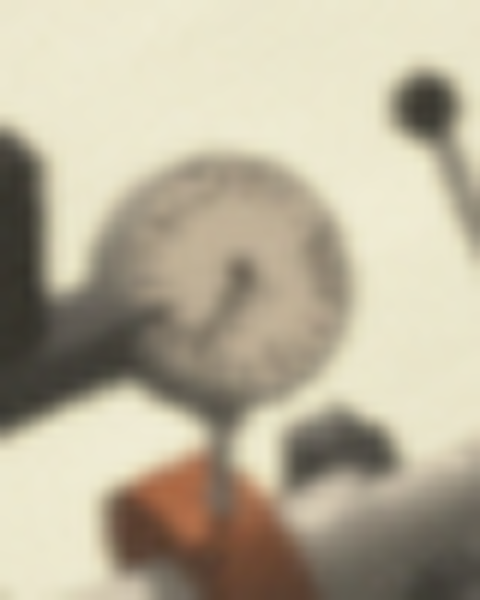

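View pics/w9.png

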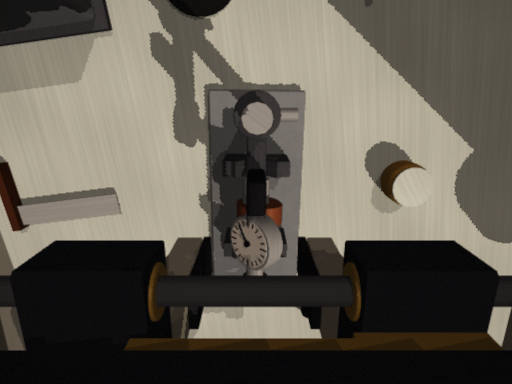

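Run:
```python
from h import *
s=get_state();R=Ro.from_euler("xyz",s["ee_rot"]).as_matrix()
f=grab_frame("wrist");E=f["extrinsics"];c=-E[:3,:3].T@E[:3,3];print("cam in tool",R.T@(c-s["eef_pos"]))
```

```text
cam in tool [-1.81736560e-01  7.67109933e-02 -4.73678089e-05]
```

```bash
python3 -m crank '[[0,-0.045,0.018,0,0,0,0.5],[0,-0.09,0.036,0,0,0,0.5],[0,-0.13,0.052,0,0,0,0.5],[0,-0.166,0.0666,0.002,-0.003,0,0.5],[0.04,-0.166,0.0666,0.002,-0.003,0,0.5],[0.08,-0.166,0.0666,0.002,-0.003,0,0.5],[0.12,-0.166,0.0666,0.002,-0.003,0,0.5],[0.13,-0.166,0.0666,0.002,-0.003,0,0.5],[0.13,-0.166,0.0666,0.002,-0.003,0,0.5]]'
python3 st.py -.0646 .105 .129
python3 - <<'E'
from h import *
grab("scene","s10.png",(230,160,310,260),6)
grab("wrist","w10.png")
E
```

```text
t: 10.6
eef_pos: [0.52, 0.0572, 0.1716]
ee_rot: [0.527, 1.569, -2.744]
force: [0.5, -0.4, 0.5]
width: 0.044
t 10.6 pos [0.52   0.0572 0.1716] w 0.044 F [ 0.48 -0.41  0.51] M [ 0.13 -0.1   0.02]
R [[-0.002, -0.13, -0.992], [-0.001, -0.992, 0.13], [-1.0, 0.001, 0.002]] q [ 0.48  0.13 -0.36 -0.   -1.07 -0.61]
world [0.5222 0.0574 0.129 ] shift [ 0.0426 -0.0005 -0.0022]
turn [-3.141e+00  2.000e-03  3.000e-03]
turn [ 0.     0.002 -0.001]
```

View pics/s10.png

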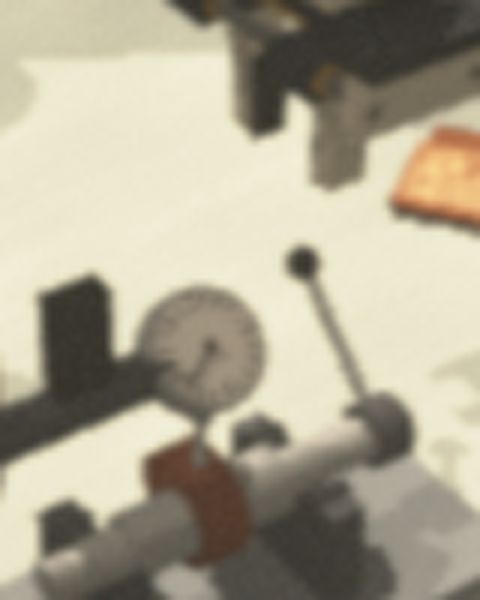

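View pics/w10.png

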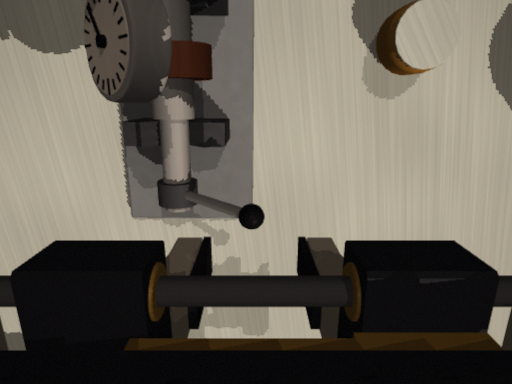

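Ball centred between jaws ((252,216) in the wrist view). Going down and narrowing to straddle it.

```bash
python3 -m crank '[[0.02,0,-0.002,0,0.002,0,0.5],[0.042,0,-0.002,0,0.002,0,0.5],[0.042,0,-0.002,0,0.002,0,0.32],[0.042,0,-0.002,0,0.002,0,0.32],[0.042,0,-0.002,0,0.002,0,0.32]]'
python3 st.py -.0646 .105 .129
python3 - <<'E'
from h import *
grab("scene","s11.png",(230,160,310,260),6)
grab("wrist","w11.png")
E
```

```text
t: 11.32
eef_pos: [0.5228, 0.0575, 0.1311]
ee_rot: [-2.805, 1.568, 0.207]
force: [0.4, 0.5, -0.2]
width: 0.0285
t 11.325 pos [0.5228 0.0575 0.1311] w 0.0285 F [ 0.37  0.46 -0.25] M [ 0.06 -0.05  0.02]
R [[0.003, -0.129, -0.992], [0.001, -0.992, 0.129], [-1.0, -0.001, -0.003]] q [ 0.48  0.17 -0.42  0.   -0.97 -0.61]
world [0.5222 0.0574 0.129 ] shift [0.0021 0.0001 0.0006]
turn [-3.141e+00 -2.000e-03 -5.000e-03]
turn [ 0.001 -0.003  0.001]
```

View pics/s11.png

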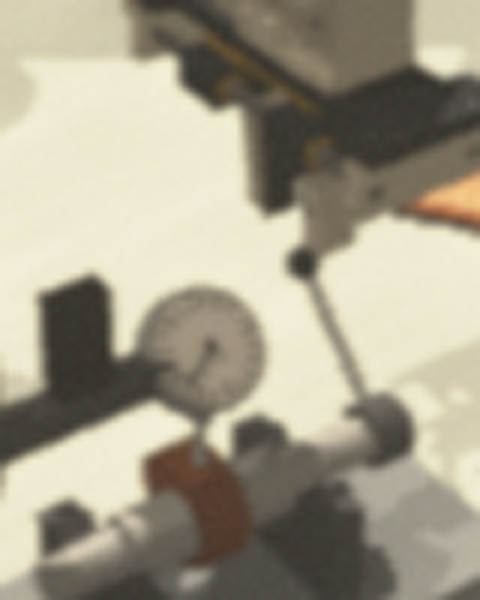

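View pics/w11.png

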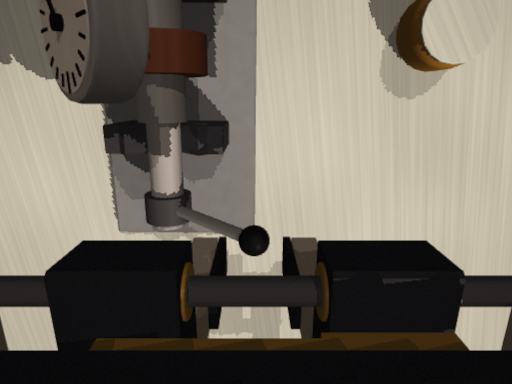

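Run:
```python
from h import *
p=np.array([0.5726,-0.0551,-0.1303])
s=get_state();R=Ro.from_euler("xyz",s["ee_rot"]).as_matrix();t=s["eef_pos"]
fs=grab_frame("scene");fw=grab_frame("wrist")
print((proj(fs,[t,t-R[:,2]*.0143-R[:,1]*.0095,t-R[:,2]*.0143+R[:,1]*.0095])-[230,160])*6,proj(fw,t))
b=w(p,[-.0646,.105,.1327]);print((proj(fs,b)-[230,160])*6,proj(fw,b))
# triangulate ball from scene(302,263)crop, wrist(255,240)
u=np.array([302,263])/6+[230,160]
g=lambda q:np.r_[(proj(fs,q)-u).ravel(),(proj(fw,q)-[255,240]).ravel()]
o=least_squares(g,b[0]);print(o.x,o.fun,"tool rel",R.T@(o.x-t))
```

```text
[[298.44900813 264.47538556]
 [331.48635422 271.94322605]
 [300.46000885 285.37219854]] [[254.18971715 235.95333098]]
[[298.27823157 260.82718275]] [[254.60492254 237.41291985]]
[0.52231243 0.06012014 0.13017052] [ 0.04795117 -0.02403478  0.00340611 -0.00993443] tool rel [ 0.00045434 -0.00273384  0.00047625]
```

The scene view puts the fingertips noticeably higher than I computed, around crop row 240 against a predicted 275. A light 3 N close should tell whether the ball is really between the pads.

```bash
python3 -m crank '[[0,0,0,0,0,0,0.2],[0,0,0,0,0,0,0.16],[0,0,0,0,0,0,0.16],[0,0,0,0,0,0,0.16]]' 3
python3 st.py -.0646 .105 .129
python3 - <<'E'
from h import *
grab("scene","s12.png",(255,165,305,215),12)
E
```

```text
t: 12.02
eef_pos: [0.5219, 0.0572, 0.1297]
ee_rot: [3.022, 1.57, -0.249]
force: [0.8, -0.5, 0.3]
width: 0.0139
t 12.025 pos [0.5219 0.0572 0.1297] w 0.0139 F [ 0.83 -0.5   0.25] M [ 0.09 -0.06  0.02]
R [[0.001, -0.13, -0.992], [-0.0, -0.992, 0.13], [-1.0, 0.0, -0.001]] q [ 0.48  0.17 -0.42  0.   -0.97 -0.61]
world [0.5222 0.0574 0.129 ] shift [ 0.0007 -0.0003 -0.0002]
turn [-3.141e+00  0.000e+00 -1.000e-03]
turn [ 0.    -0.001 -0.   ]
```

View pics/s12.png

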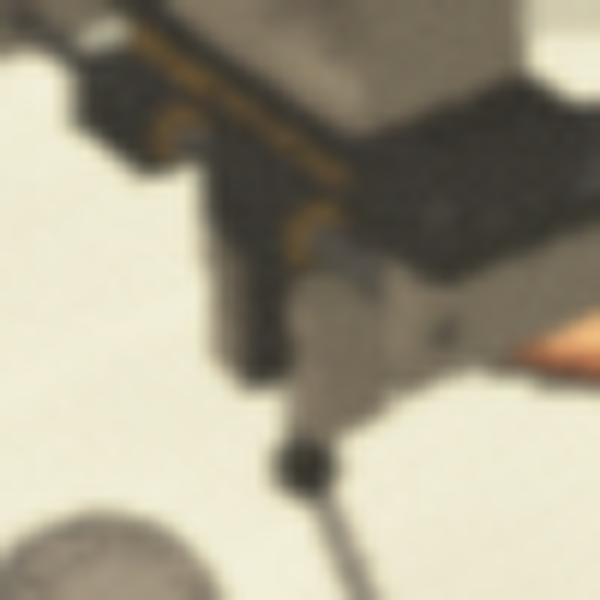

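It closed past 18 mm, so the tips are above the ball and the real finger end sits short of the reported TCP. I'll open, go 16 mm lower and test again.

```bash
python3 -m crank '[[0,0,0,0,0,0,0.5],[0,0,0,0,0,0,0.5],[0,0,0,0,0,0,0.5],[0.008,-0.001,0,0,0,0,0.5],[0.016,-0.002,0,0,0,0,0.5],[0.016,-0.002,0,0,0,0,0.2],[0.016,-0.002,0,0,0,0,0.17],[0.016,-0.002,0,0,0,0,0.17],[0.016,-0.002,0,0,0,0,0.17],[0.016,-0.002,0,0,0,0,0.17]]' 3
python3 st.py -.0646 .105 .129
python3 - <<'E'
from h import *
grab("scene","s13.png",(255,165,305,215),12);grab("wrist","w13.png")
E
```

```text
t: 13.32
eef_pos: [0.5225, 0.0592, 0.114]
ee_rot: [-2.978, 1.569, 0.034]
force: [0.7, -0.3, 0.6]
width: 0.015
t 13.325 pos [0.5225 0.0592 0.114 ] w 0.015 F [ 0.72 -0.29  0.57] M [ 0.03 -0.3   0.03]
R [[0.002, -0.13, -0.992], [0.0, -0.992, 0.13], [-1.0, -0.0, -0.002]] q [ 0.49  0.19 -0.44  0.   -0.94 -0.62]
world [0.5222 0.0574 0.129 ] shift [-0.015   0.0018  0.0001]
turn [-3.141e+00 -0.000e+00 -3.000e-03]
turn [ 0.    -0.002  0.   ]
```

View pics/s13.png

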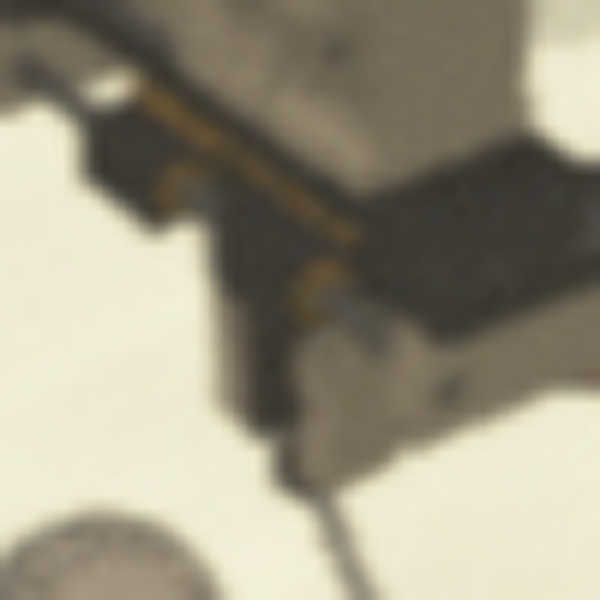

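View pics/w13.png

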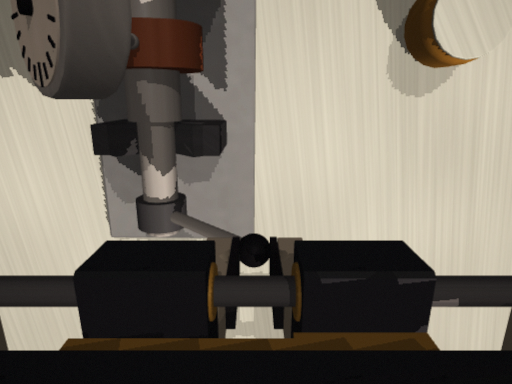

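The jaws closed to 15 mm over the top of the ball, so the tips are still about 5 mm above its centre. I'll open and go 12 mm lower, then straddle with a 34 mm opening.

```bash
python3 -m crank '[[0,0,0,0,0,0,0.5],[0,0,0,0,0,0,0.5],[0,0,0,0,0,0,0.5],[0.006,0,0,0,0,0,0.5],[0.012,0,0,0,0,0,0.5],[0.012,0,0,0,0,0,0.38],[0.012,0,0,0,0,0,0.38],[0.012,0,0,0,0,0,0.38]]' 5
python3 st.py -.0646 .105 .102
python3 - <<'E'
from h import *
grab("scene","s14.png",(230,165,305,245),8);grab("wrist","w14.png")
E
```

```text
t: 14.42
eef_pos: [0.5224, 0.0592, 0.1019]
ee_rot: [-3.036, 1.57, -0.024]
force: [0.6, -0.6, -1.0]
width: 0.0335
t 14.425 pos [0.5224 0.0592 0.1019] w 0.0335 F [ 0.58 -0.65 -0.98] M [ 0.11 -0.05  0.  ]
R [[0.001, -0.13, -0.992], [-0.0, -0.992, 0.13], [-1.0, -0.0, -0.001]] q [ 0.49  0.21 -0.46  0.   -0.91 -0.62]
world [0.5222 0.0574 0.102 ] shift [-0.0001  0.0018 -0.0001]
turn [-3.141e+00 -0.000e+00 -2.000e-03]
turn [ 0.    -0.001  0.   ]
```

View pics/s14.png

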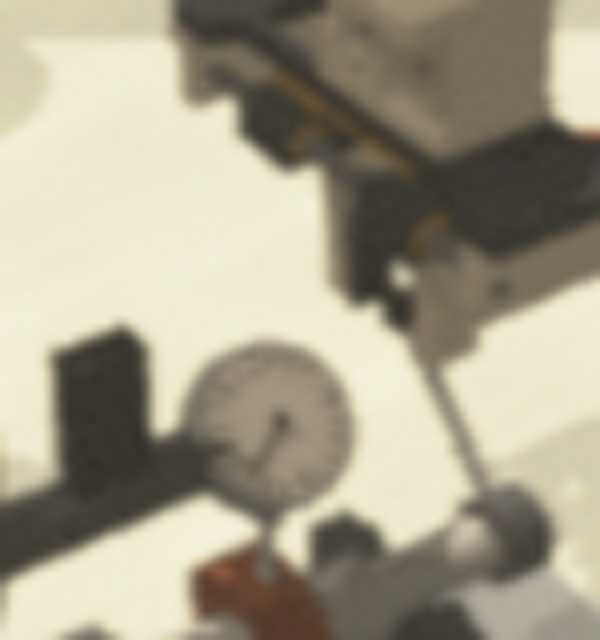

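View pics/w14.png

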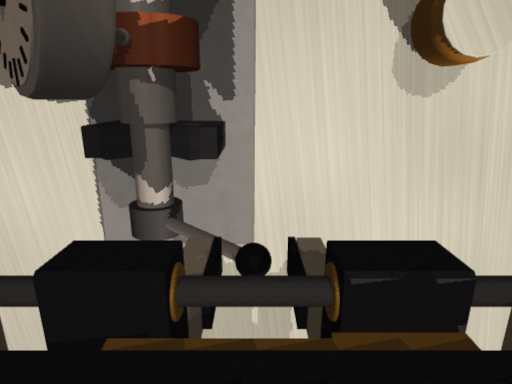

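Ball sits between the pads. Now pushing it forward along its arc in stages.

```bash
python3 -m crank '[[0,0,-0.004,0,0,0,0.38],[0,0,-0.008,0,0,0,0.38],[-0.006,0,-0.0147,0,0,0,0.38],[-0.0116,0,-0.0218,0,0,0,0.38],[-0.0162,0,-0.0295,0,0,0,0.38],[-0.0202,0,-0.0376,0,0,0,0.38],[-0.0202,0,-0.0376,0,0,0,0.38]]' 5
python3 st.py
python3 - <<'E'
from h import *
grab("scene","s15.png",(230,165,305,245),8);grab("wrist","w15.png")
E
```

```text
t: 15.4
eef_pos: [0.5607, 0.0543, 0.1223]
ee_rot: [-2.961, 1.568, 0.05]
force: [-0.3, -0.1, 0.3]
width: 0.0336
t 15.4 pos [0.5607 0.0543 0.1223] w 0.0336 F [-0.29 -0.08  0.28] M [ 0.1  -0.02 -0.01]
R [[0.002, -0.13, -0.992], [0.0, -0.992, 0.13], [-1.0, -0.0, -0.002]] q [ 0.44  0.24 -0.35  0.   -0.97 -0.58]
```

View pics/s15.png

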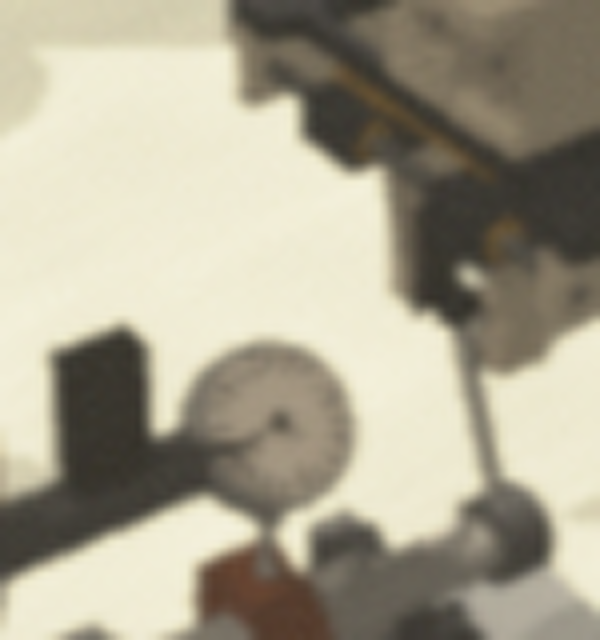

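View pics/w15.png

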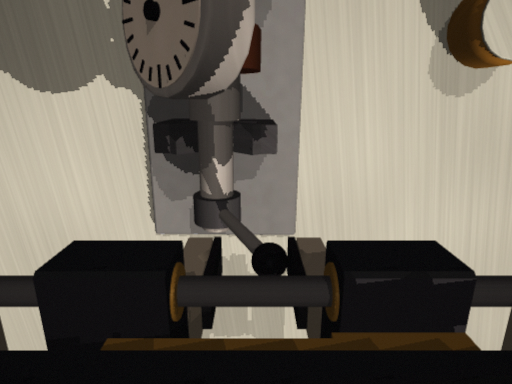

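Needle has risen to about 4.9 mm and the ball follows. Next 0.4 rad.

```bash
python3 -m crank '[[-0.003,0,-0.0085,0,0,0,0.38],[-0.0053,0,-0.0171,0,0,0,0.38],[-0.0067,0,-0.026,0,0,0,0.38],[-0.0071,0,-0.035,0,0,0,0.38],[-0.0071,0,-0.035,0,0,0,0.38]]' 5
python3 st.py
python3 - <<'E'
from h import *
grab("scene","s16.png",(230,165,305,245),8);grab("wrist","w16.png")
E
```

```text
t: 16.12
eef_pos: [0.5952, 0.0497, 0.1289]
ee_rot: [-3.091, 1.569, -0.08]
force: [-0.1, -0.8, -0.7]
width: 0.0331
t 16.125 pos [0.5952 0.0497 0.1289] w 0.0331 F [-0.13 -0.78 -0.75] M [ 0.13 -0.03 -0.01]
R [[0.002, -0.13, -0.992], [-0.0, -0.992, 0.13], [-1.0, -0.0, -0.002]] q [ 0.41  0.29 -0.27  0.   -1.01 -0.54]
```

View pics/s16.png

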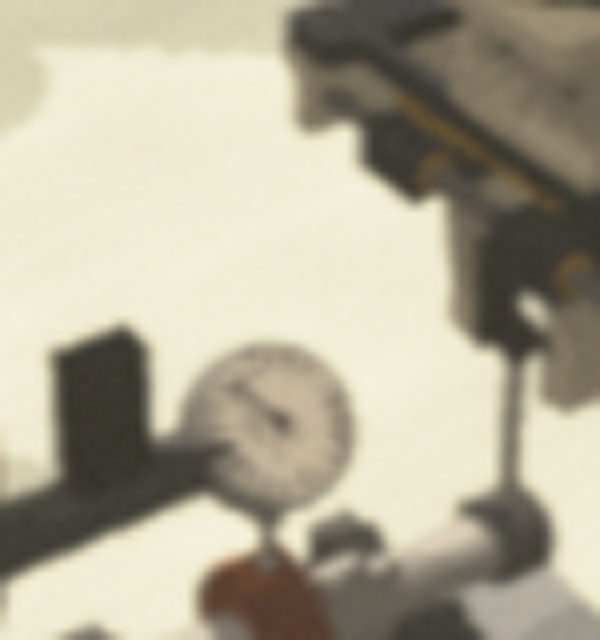

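View pics/w16.png

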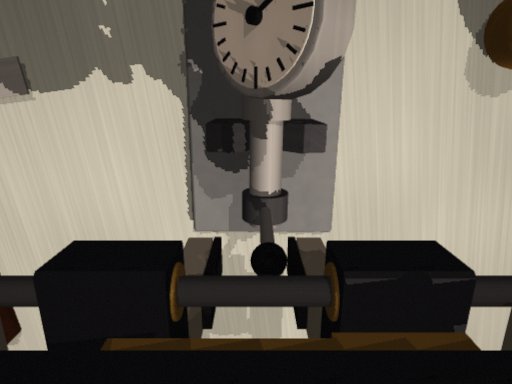

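Needle about 152° from free (about 8.5 mm), lever upright. Going on 0.2 rad.

```bash
python3 -m crank '[[0.0005,0,-0.009,0,0,0,0.38],[0.0018,0,-0.0179,0,0,0,0.38],[0.0018,0,-0.0179,0,0,0,0.38]]' 5
python3 st.py
python3 - <<'E'
from h import *
grab("scene","s17.png",(230,165,305,245),8);grab("wrist","w17.png",(150,0,400,120),3)
E
```

```text
t: 16.6
eef_pos: [0.6128, 0.0473, 0.127]
ee_rot: [3.097, 1.57, -0.175]
force: [-0.3, 0.1, 0.0]
width: 0.0329
t 16.6 pos [0.6128 0.0473 0.127 ] w 0.0329 F [-0.32  0.12  0.02] M [ 0.07 -0.06 -0.04]
R [[0.001, -0.13, -0.992], [-0.0, -0.992, 0.13], [-1.0, 0.0, -0.001]] q [ 0.39  0.32 -0.23  0.   -1.02 -0.53]
```

View pics/s17.png

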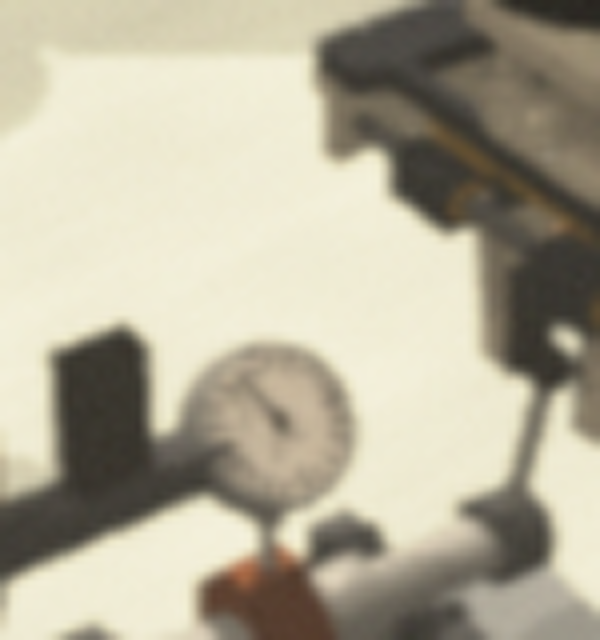

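View pics/w17.png

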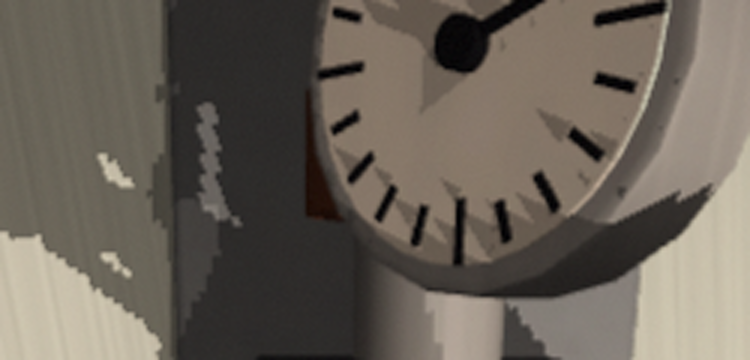

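```bash
python3 -m crank '[[0.0012,0,-0.0065,0,0,0,0.38],[0.0024,0,-0.0131,0,0,0,0.38],[0.0024,0,-0.0131,0,0,0,0.38]]' 5
python3 st.py
python3 - <<'E'
from h import *
grab("scene","s18.png",(230,165,305,245),8);grab("wrist","w18.png",(150,0,400,120),3)
E
```

```text
t: 17.08
eef_pos: [0.6255, 0.0456, 0.1246]
ee_rot: [3.075, 1.57, -0.197]
force: [-0.5, -0.2, -0.1]
width: 0.033
t 17.075 pos [0.6255 0.0456 0.1246] w 0.033 F [-0.46 -0.25 -0.06] M [0.11 0.01 0.01]
R [[0.001, -0.13, -0.992], [-0.0, -0.992, 0.13], [-1.0, 0.0, -0.001]] q [ 0.38  0.34 -0.21  0.   -1.03 -0.51]
```

View pics/s18.png

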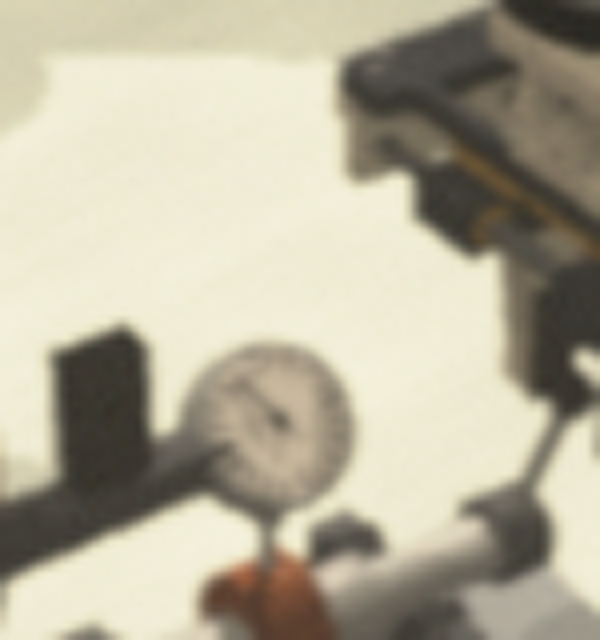

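View pics/w18.png

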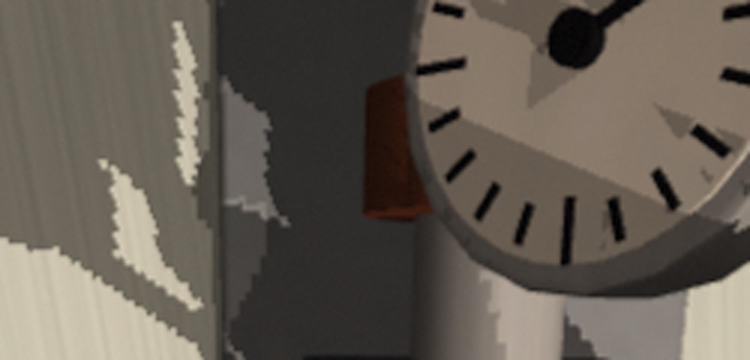

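```bash
cat > nd.py <<'E'
from h import *
import sys
def ang(g,c,r0=2.0,r1=6.5):
    th=np.radians(np.arange(0,360,1));P=[]
    pr=np.array([np.mean([g_at(g,c[0]+r*np.cos(t),c[1]+r*np.sin(t)) for r in np.arange(r0,r1,.25)]) for t in th])
    return pr
def g_at(g,x,y):return cv2.getRectSubPix(g,(1,1),(float(x),float(y)))[0,0]
def read(g,c):
    pr=ang(g,c);d=np.median(pr)-pr;k=np.argmax(d);i=np.arange(k-14,k+15);ww=np.clip(d[i%360],0,None)
    return (i*ww).sum()/ww.sum()
if __name__=="__main__":
  c=(230+281/8-.5+.06,165+421/8-.5+.06)
  for n in sys.argv[1:]:
    a=cv2.imread("pics/"+n);g=cv2.resize(a,(75,80),interpolation=cv2.INTER_AREA).astype(np.float32).mean(2)
    for dx,dy in((0,0),(.3,0),(0,.3)): print(n,round(read(g,(c[0]-230+dx,c[1]-165+dy)),1),end=" ")
    print()
E
python3 nd.py s14.png s15.png s16.png s17.png s18.png
```

```text
s14.png 116.9 s14.png 120.0 s14.png 119.0 
s15.png 145.8 s15.png 147.8 s15.png 149.5 
s16.png 214.8 s16.png 212.6 s16.png 217.8 
s17.png 225.7 s17.png 222.7 s17.png 228.0 
s18.png 221.6 s18.png 218.6 s18.png 224.6
```

The needle peaked near the previous position: 214.8°, 225.7° and 221.6° at lever angles of about 0, 0.2 and 0.35 rad, which puts the top near 0.21. The front finger can bring the ball back about 0.13 rad.

```bash
python3 -m crank '[[0,0,0.006,0,0,0,0.38],[0,0,0.012,0,0,0,0.38],[-0.001,0,0.018,0,0,0,0.38],[-0.0022,0,0.0225,0,0,0,0.38],[-0.0033,0,0.0267,0,0,0,0.38],[-0.0033,0,0.0267,0,0,0,0.38]]' 5
python3 st.py
python3 - <<'E'
from h import *
grab("scene","s19.png",(230,165,305,245),8);grab("wrist","w19.png")
E
python3 nd.py s17.png s18.png s19.png
```

```text
t: 17.92
eef_pos: [0.598, 0.0493, 0.1283]
ee_rot: [-2.908, 1.57, 0.104]
force: [-0.4, 0.2, 0.3]
width: 0.0333
t 17.925 pos [0.598  0.0493 0.1283] w 0.0333 F [-0.42  0.15  0.3 ] M [ 0.09 -0.28 -0.05]
R [[0.001, -0.13, -0.992], [0.0, -0.992, 0.13], [-1.0, -0.0, -0.001]] q [ 0.41  0.29 -0.26  0.   -1.01 -0.54]
s17.png 225.7 s17.png 222.7 s17.png 228.0 
s18.png 221.6 s18.png 218.6 s18.png 224.6 
s19.png 224.8 s19.png 221.8 s19.png 227.8
```

View pics/s19.png

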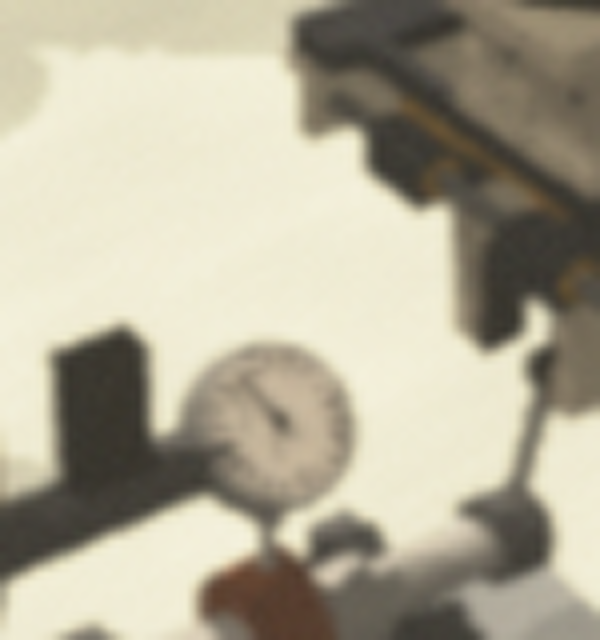

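View pics/w19.png

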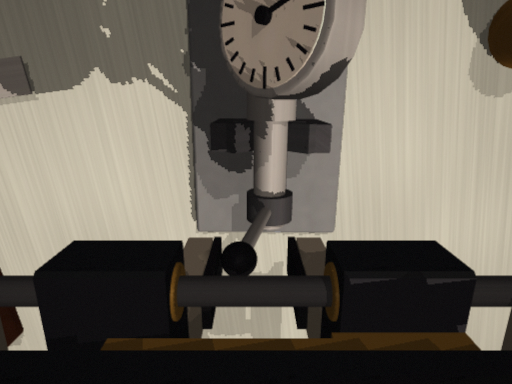

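Reading 224.8°, within noise of the peak. I'll centre the jaws off the ball, then rise clear.

```bash
python3 -m crank '[[0,0,-0.004,0,0,0,0.38],[0,0,-0.008,0,0,0,0.45],[0,0,-0.008,0,0,0,0.45],[-0.02,0,-0.008,0,0,0,0.45],[-0.05,0,-0.008,0,0,0,0.45],[-0.09,0,-0.008,0,0,0,0.45],[-0.13,0,-0.008,0,0,0,0.45],[-0.15,0,-0.008,0,0,0,0.45],[-0.15,0,-0.008,0,0,0,0.45]]' 5
python3 st.py
python3 - <<'E'
from h import *
grab("scene","s20.png",(230,165,305,245),8);grab("wrist","w20.png");grab("top","t20.png")
E
python3 nd.py s17.png s18.png s19.png s20.png
```

```text
t: 19.15
eef_pos: [0.607, 0.0483, 0.28]
ee_rot: [-2.79, 1.567, 0.222]
force: [-0.5, 0.1, -0.6]
width: 0.0395
t 19.15 pos [0.607  0.0483 0.28  ] w 0.0395 F [-0.54  0.08 -0.57] M [ 0.06 -0.02  0.01]
R [[0.004, -0.13, -0.992], [0.001, -0.992, 0.13], [-1.0, -0.001, -0.004]] q [ 0.4   0.21 -0.02  0.   -1.34 -0.53]
s17.png 225.7 s17.png 222.7 s17.png 228.0 
s18.png 221.6 s18.png 218.6 s18.png 224.6 
s19.png 224.8 s19.png 221.8 s19.png 227.8 
s20.png 225.6 s20.png 222.6 s20.png 227.9
```

View pics/s20.png

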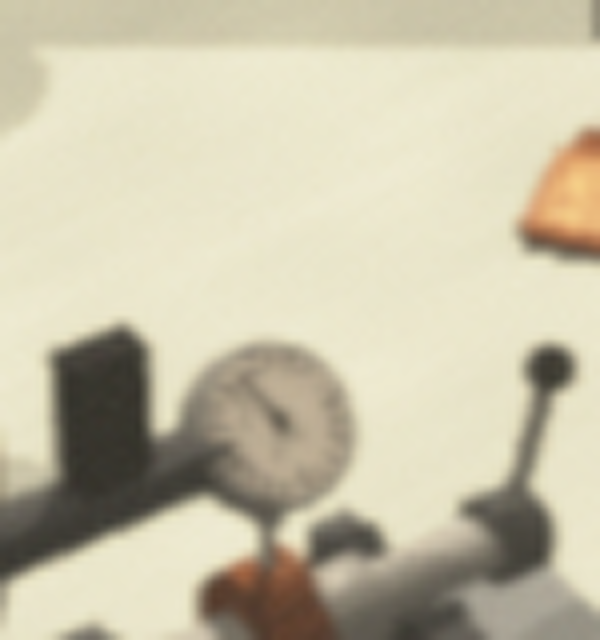

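View pics/w20.png

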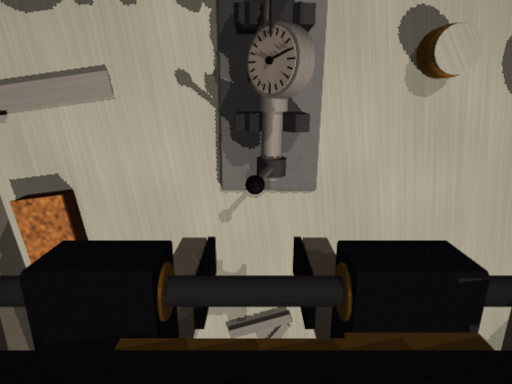

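View pics/t20.png

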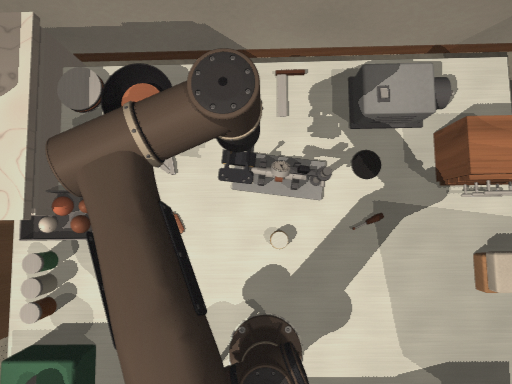

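The needle holds at 225.6° (the peak), the lever is free at (550,368) in the scene crop, the arm is clear and the bystanders have not moved. Handing in.

```bash
python3 -c "
from station import *
print(job_done())"
```

```text
the job is handed in; nothing more can be done
None
```

I lowered the indicator onto the agate until its plunger was pushed in about 2.9 mm. I then turned the arbor forward with the ball lever, slightly past the high side, and brought it back to the peak reading. The job is handed in; it reported no verdict.

**Position at hand-in:** The last picture showed the needle at 225.6° in the scene image. The highest I measured was 225.7°, against 221.6° past the top and 214.8° before it. That is about 9 mm pushed in, so the high side should be well inside the 12° limit. The reading comes from image angles, so the millimetre figure is approximate.

**Contact and clearance:** The wrist force stayed at or below about 12 N while lowering, and around 1 N or less at rest between the pushes. The arm ended clear of everything at about 19 s. The bystanders I could see in the top view (disc, tin and burnisher) were in place. The arm hid most of the slab and gauge in that view. I did not measure the arbor's height directly, but it looked seated in the pictures.

**One disagreement:** The fingertips appeared about 20 mm short of the reported tool point. My first two light closes, at up to 3 N, ended above the ball's centre. I went lower and straddled the ball instead.

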